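Set the bottle warmer going

ROBOT

A 7-joint arm with a two-finger parallel gripper is mounted at the origin on the work surface; the furniture and walls round the work are solid. World frame = base frame: x ahead of the robot, y to its left, z up, the work surface at z = 0. Lengths are in m, angles in rad, forces in N, time in s.
With the tool pointing down it reaches from about 0.425 to 0.875 m from the base axis. Payload 9.9 kg.
Tool frame: the origin (TCP) lies midway between the tips of the shut fingers; the grasp point (between the pads) lies arm.grip_depth behind it (arm.grip_depth is the distance from the TCP to the grasp point, in m); z points along the fingers, x is the direction in which the jaws open and shut, and the axes are right-handed (so a half turn about z gives the same grasp; the last joint's range is limited). The gripper opens to 85 mm and grips with 20 to 120 N. Pads are 22 mm wide; open, the fingers measure 114 mm over their backs; the gripper's body (76 mm by 85 mm) begins 54 mm behind the grasp point. The pads swing forward as they close: fully open they stand 13 mm farther back than shut.
Start: joints at [1.254, 0.576, 0.025, 1.437, -0.015, 1.129, -0.057], TCP at [0.156, -0.657, 0.196] pointing down, gripper open.
Joint ranges: [-2.76, 2.76], [-0.34, 2.15], [-1.52, 1.57], [0.19, 2.46], [-1.09, 4.23], [0.17, 1.99], [-2.82, 2.82]. Speed limits (rad/s): [2.22, 2.22, 3.01, 3.01, 3.14, 3.14, 3.14].

INTERFACE

Orientations are given as [roll, pitch, yaw] about the fixed x, y, z axes, in that order (R = Rz(yaw) Ry(pitch) Rx(roll)).
In Python, from rig import arm, viewer gives the robot as it stands. The module is installed in compiled form; this text tells all that it offers. Calls block until the motion is done:
- arm.reach(position, orientation): joint-space move of the TCP to a pose.
- arm.move_linear(position, orientation=None, v=0.15, threshold=None): straight line of the TCP; orientation=None keeps the orientation; v is the mean speed in m/s. With threshold (N) it stops when the force on the tool has changed by that much, and returns True; else False.
- arm.set_joints(angles): joint-space move.
- arm.gripper_to(opening, strength=None): finger opening in m; strength is the grip in N (None keeps the last); returns when the fingers have stopped.
- arm.sleep(seconds).
- arm.ik(position, orientation): joint angles nearest the present ones, or None.
- viewer.read_camera(name): name is "side" or "top"; returns the picture (420x560x3 uint8, red, green, blue); there is no depth.
- viewer.get_calibration(name): a dict with "camera_matrix" (3x3 intrinsics, pixels), "camera_from_world" (4x4, takes a point from world to camera coordinates). Camera axes: x right, y down, z forward; pixel columns grow to the right and rows downward; lengths in m; the calibration is good to about 2 mm. A picture is of the moment at which its call begins. get_calibration takes no time and is no camera call.
A pose or a line that the arm cannot do raises arm.PlanningError and nothing moves.
- arm.hand_in(): hands the job in, once; it reports no verdict.
Readings, each from a call of its own:
- arm.current_time(): time.
- arm.current_qpos(): joint angles.
- arm.current_qvel(): joint speeds.
- arm.current_tau(): joint torques, N m.
- arm.current_ee_pos(): TCP position.
- arm.current_orientation(): TCP orientation.
- arm.current_contact_force(): force on the tool from outside, world axes, zero at the start.
- arm.current_moment(): the same for the moment, N m.
- arm.current_grip_width(): finger opening in m.
Only numpy, scipy, OpenCV 4.12 (cv2) and the standard library are available. Lean on these libraries where they do the work, as an engineer would, in place of code of your own. Each camera call takes 0.05 s, during which the arm holds its last target.

TASK

Set up the bottle warmer for a film session: move the glass thermometer from its wooden rack into the round thermometer pocket on the warmer's deck, lowering it right down to the bottom rather than dropping it, and turn the heat selector from off to the click stop that the metal memo flag on the dial marks. The selector is locked in its off stop: press it in and keep it in while turning it out of there, never wrench it past its lock. Leave the knob sprung out and resting in its click stop, leave the flag where it is and the two bottles standing in their recesses.

Things in the scene. Friction and masses are not known exactly. Their poses are not given: they have to be found in the camera images.
- warmer: grey bottle warmer, 124 deep (x) x 290 wide (y), fixed; origin at the centre of its underside, x to its back, y to its left from the front, z up. Left 160 mm: level steel deck 88 high with two bottles in recesses and the pocket. Right 130 mm: flat panel that rises at 25 degrees from the 30 high front edge to 88 at the back, with a black dial 98 across, centre at (0, -80, 59) mm, the selector axis
- selector (a joint): angle (rad) of the heat selector, a black bar knob, white line on its nose: 0 = off (nose 120 degrees left of straight up the panel, at a white dot), grows clockwise facing it, to 4.19. Springs to the nearest stop, one each 30 degrees (0.5236 rad; 0.12 N m to pass). To leave off, hold it pressed in 4.5 mm or more (7 N) up to the next stop; then it turns pressed or not
- selector_press (a joint): how far the selector is pressed in along its axis (m): 0 = out, 0.006 = against its stop; spring 4 N at 0, 8 N at 6 mm
- selector_grip (a point): on the selector's axis, 29.5 mm out from the panel, in the grip bar; z along the axis out of the panel, x towards the nose. The bar is 42 long (x), 14 wide (y), from 15.5 to 39.5 mm out from the panel; below it a round skirt 50 across, its top 15.5 mm out from the panel (9.5 when pressed home)
- selector_mark (a point): point that turns with the selector, just ahead of its nose, 32 mm from the axis and 6 mm out from the panel
- memo_flag (a joint): angle (rad) of the memo flag, same zero and direction as the selector: a dark metal ring round the knob with a bright aluminium tab 8 mm wide and 7 mm high; it rests in one of the click stops 4 to 7 (2.09 to 3.67 rad)
- flag_mark (a point): at the flag's tab, 32 mm from the axis and 6 mm out from the panel: coincides with selector_mark when the selector is in the flagged stop
- thermometer: slim thermometer in a white tube, solid section 12 x 14 mm (its x, z), 200 long along its own y, which points up as it stands; rounded ends add 10 mm for looks only. Origin at mid-length on a face: the centre line lies 7 mm along its z from there. 32 g. Stands in a hole of the rack
- thermometer_foot (a point): centre of the thermometer's lower end
- thermometer_top (a point): centre of the thermometer's upper end, 200 mm above the foot
- rack: wooden block 58 x 96 x 50 high, fixed, origin at the centre of its underside, with two blind holes 22 mm across and 38 deep; the thermometer stands in one
- pocket_mouth (a point): centre of the mouth of the thermometer pocket, a round steel collar 32 across outside, 22 across inside, that stands 15 mm above the deck (103 mm above the table)
- pocket_floor (a point): centre of the pocket's floor, 65 mm below its mouth
- bottle_large: brown bottle, 62 across and 115 high, standing 18 mm deep in a deck recess, origin at the centre of its underside
- bottle_small: brown bottle, 43 across and 82 high, standing 18 mm deep in a deck recess, origin at the centre of its underside

How it is judged:
By the outcome, as a careful person would: the job done as asked, in the order asked, and still so for the second after the job is handed in, with the robot touching nothing.
It also fails if it takes over 70 s, if anything falls off the work surface, if the arm or the gripper's body presses on something with over 40 N, if the wrist force passes 120 N, or if a joint passes its speed limit or range.

## Working session

There is one attempt and no reset: what is moved stays moved. The work goes in short steps, each a Python script; the robot and the scene stay as the last script left them, time stands still between calls to the robot, and variables do not carry over. Pictures are saved under pics/ and viewed, and the job is handed in when it is done.

```bash
mkdir -p pics && ls
python3 - <<'E'
from rig import arm, viewer
import cv2
for n in ("side","top"):
    im=viewer.read_camera(n); cv2.imwrite(f"pics/{n}0.png",im[...,::-1])
    c=viewer.get_calibration(n); print(n,c["camera_matrix"].round(1).tolist()); print(c["camera_from_world"].round(4).tolist())
print(arm.grip_depth,arm.current_time(),arm.current_ee_pos(),arm.current_orientation(),arm.current_grip_width())
E
```

```text
pics
side [[433.4, 0.0, 274.9], [0.0, 433.4, 213.9], [0.0, 0.0, 1.0]]
[[-0.8595, -0.5106, -0.0235, 0.3937], [-0.1799, 0.3452, -0.9211, 0.2127], [0.4784, -0.7875, -0.3886, 0.7113], [0.0, 0.0, 0.0, 1.0]]
top [[463.7, 0.0, 278.3], [0.0, 463.7, 207.6], [0.0, 0.0, 1.0]]
[[-0.0089, -0.9998, 0.0157, -0.0481], [-0.9865, 0.0062, -0.1639, 0.4826], [0.1638, -0.0169, -0.9864, 1.0618], [0.0, 0.0, 0.0, 1.0]]
0.0187 0.1 [ 0.15565657 -0.65635676  0.19505599] [ 3.14153607e+00  1.44106779e-03 -1.33794270e+00] 0.08499084997421877
```

View pics/side0.png

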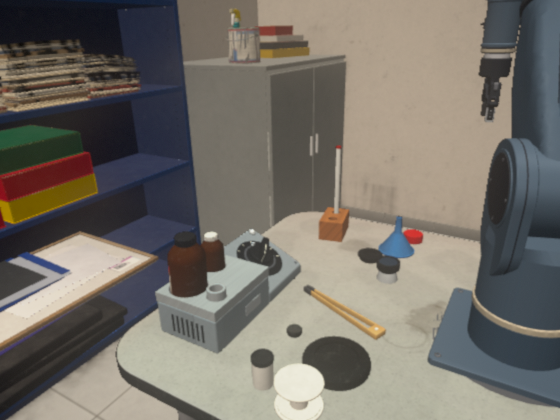

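View pics/top0.png

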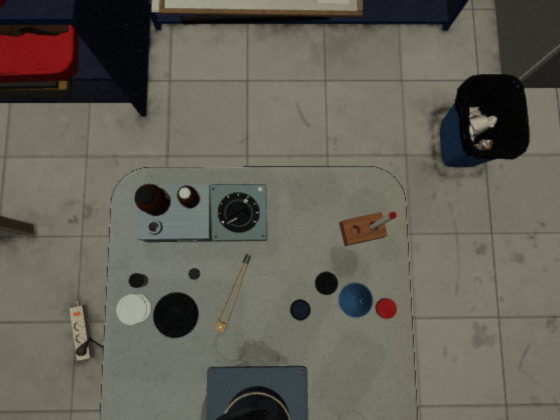

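The top view shows the warmer at about (200,212), the rack at (363,228) with the thermometer in its right hole, and the dial at (239,212). I'll zoom in next.

Run:
```python
import cv2
t=cv2.imread("pics/top0.png"); s=cv2.imread("pics/side0.png")
f=lambda im,x0,y0,x1,y1,k:cv2.resize(im[y0:y1,x0:x1],None,fx=k,fy=k,interpolation=cv2.INTER_CUBIC)
cv2.imwrite("pics/t_w.png",f(t,130,175,280,250,5))
cv2.imwrite("pics/t_dial.png",f(t,208,180,270,244,9))
cv2.imwrite("pics/t_rack.png",f(t,330,200,405,250,8))
cv2.imwrite("pics/s_w.png",f(s,150,220,310,345,4.7))
cv2.imwrite("pics/s_rack.png",f(s,310,140,360,245,5.5))
```

```text
(no output)
```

View pics/t_w.png

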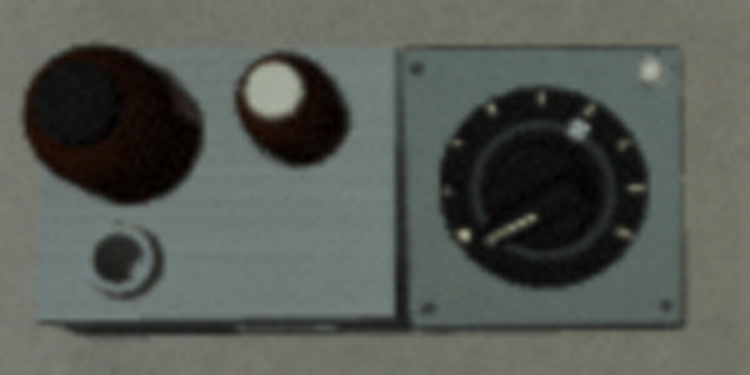

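View pics/t_dial.png

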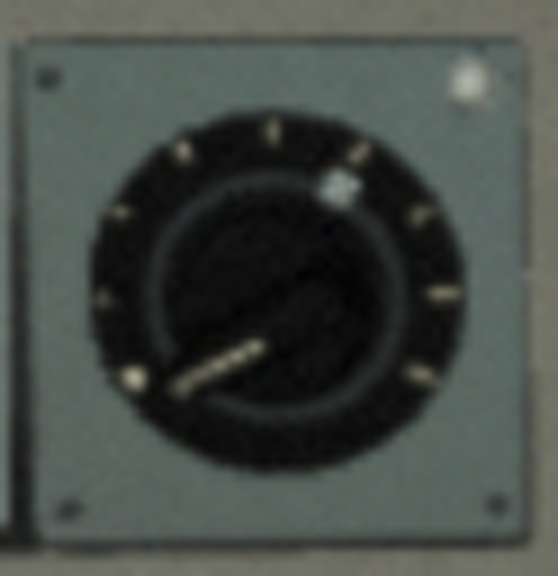

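View pics/t_rack.png

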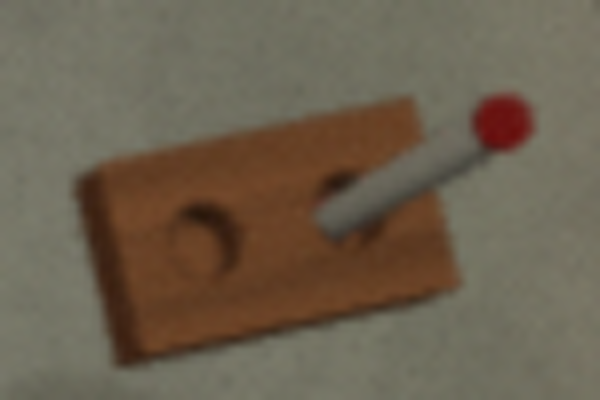

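View pics/s_w.png

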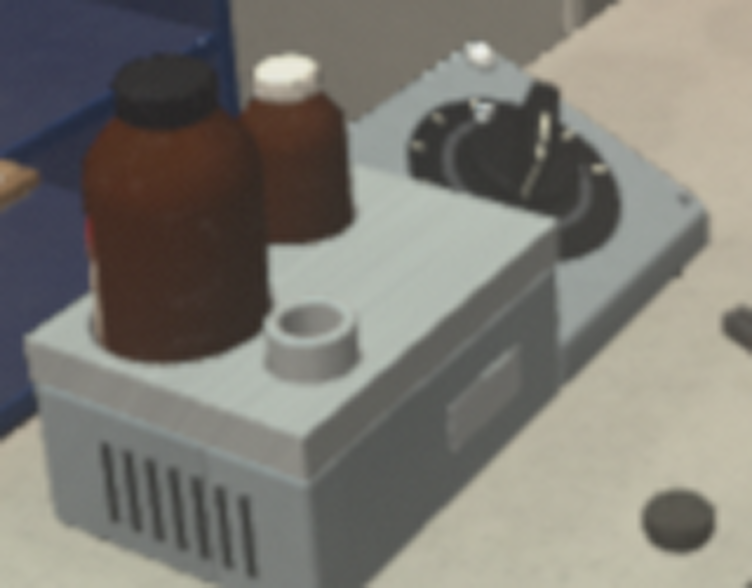

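View pics/s_rack.png

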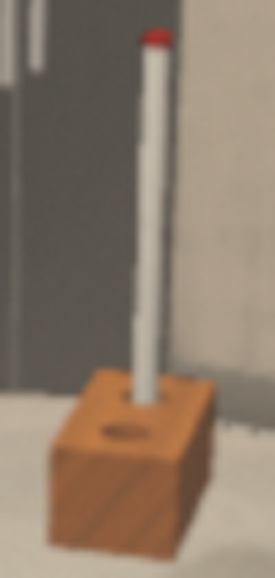

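```bash
cat > h.py <<'E'
import numpy as np, cv2
from rig import arm, viewer
CAL={n:viewer.get_calibration(n) for n in("side","top")}
def ray(n,uv):
    c=CAL[n];K=c["camera_matrix"];T=c["camera_from_world"];R=T[:3,:3];t=T[:3,3]
    d=R.T@np.linalg.inv(K)@np.array([uv[0],uv[1],1.]);return -R.T@t,d/np.linalg.norm(d)
def onz(n,uv,z):
    o,d=ray(n,uv);return o+d*(z-o[2])/d[2]
def tri(a,b):
    (o1,d1),(o2,d2)=ray("side",a),ray("top",b)
    A=np.stack([d1,-d2],1);s=np.linalg.lstsq(A,o2-o1,rcond=None)[0]
    p,q=o1+s[0]*d1,o2+s[1]*d2;return (p+q)/2,np.linalg.norm(p-q)
def proj(n,p):
    c=CAL[n];q=c["camera_from_world"]@np.append(p,1);q=c["camera_matrix"]@q[:3];return q[:2]/q[2]
def snap(name,tag,box=None,k=1):
    im=viewer.read_camera(name)[...,::-1].copy();cv2.imwrite(f"pics/{tag}_full.png",im)
    if box:
        x0,y0,x1,y1=box;cv2.imwrite(f"pics/{tag}.png",cv2.resize(im[y0:y1,x0:x1],None,fx=k,fy=k,interpolation=cv2.INTER_CUBIC))
    return im
E
python3 - <<'E'
from h import *
t=cv2.imread("pics/top0.png"); s=cv2.imread("pics/side0.png")
def blobs(im,mask,box,amin=6):
    m=np.zeros(mask.shape,np.uint8);x0,y0,x1,y1=box;m[y0:y1,x0:x1]=mask[y0:y1,x0:x1]
    cs,_=cv2.findContours(m,cv2.RETR_EXTERNAL,cv2.CHAIN_APPROX_NONE)
    return [c for c in cs if cv2.contourArea(c)>=amin]
for n,im,box in(("top",t,(215,180,268,240)),("side",s,(235,235,285,280))):
    g=im.max(2)
    for c in blobs(im,(g<55).astype(np.uint8),box,100):
        e=cv2.fitEllipse(cv2.convexHull(c));print(n,"dial",e,onz(n,e[0],.059))
for n,im,box in(("top",t,(380,205,405,225)),("side",s,(325,140,350,155))):
    b,g,r=[im[...,i].astype(int) for i in range(3)]
    m=((r>90)&(r>2*g)).astype(np.uint8)
    for c in blobs(im,m,box,3):
        M=cv2.moments(c);print(n,"red",M['m10']/M['m00'],M['m01']/M['m00'],cv2.boundingRect(c))
for n,im,box in(("top",t,(330,200,405,250)),("side",s,(310,190,360,245))):
    b,g,r=[im[...,i].astype(int) for i in range(3)]
    m=((r>1.5*b)&(r>60)).astype(np.uint8)
    for c in blobs(im,m,box,100):
        h=cv2.convexHull(c);print(n,"rack",cv2.minAreaRect(h), cv2.approxPolyDP(h,3,True)[:,0].tolist())
# eye-read points (zoom px -> full)
f=lambda u,v,x0,y0,k:((u+.5)/k-.5+x0,(v+.5)/k-.5+y0)
# deck corners top view z=.088 : left-front, right-front, right-back
for nm,u,v in(("LF",38,320),("RF",395,318),("RB",395,47)):
    print(nm,onz("top",f(u,v,130,175,5),.088))
for nm,u,v,z in(("P LF",30,543,.03),("P RF",527,540,.03),("P RB",524,40,.088),("P LB",20,42,.088)):
    print(nm,onz("top",f(u,v,208,180,9),z))
print("side deck",*[onz("side",f(u,v,150,220,4.7),.088) for u,v in((302,437),(555,220),(30,345))])
print("collar top",onz("top",f(122,258,130,175,5),.103),"side",onz("side",f(312,322,150,220,4.7),.103), tri(f(312,322,150,220,4.7),f(122,258,130,175,5)))
print("rack holes top: empty",onz("top",f(204,241,330,200,8),.05),"other",onz("top",f(352,208,330,200,8),.05),"side empty",onz("side",f(127,432,310,140,5.5),.05),"side therm exits",onz("side",f(146,402,310,140,5.5),.05))
print("flag top",onz("top",f(340,186,208,180,9),.08))
E
```

```text
top dial ((238.0777130126953, 212.10836791992188), (39.799686431884766, 41.35269546508789), 99.28385925292969) [0.4690901  0.04232711 0.059     ]
top red 392.2993197278911 214.76190476190473 (389, 212, 7, 7)
side red 338.0 146.5 (336, 146, 5, 2)
top rack ((362.8470764160156, 228.3117218017578), (25.706260681152344, 44.68767547607422), 77.47119140625) [[381, 212], [387, 235], [344, 244], [339, 224], [342, 220]]
side rack ((332.9752502441406, 223.74752807617188), (28.557567596435547, 33.532752990722656), 5.710593223571777) [[327, 207], [348, 209], [341, 241], [319, 238], [319, 220]]
LF [0.40603358 0.26525597 0.088     ]
RF [0.4057652  0.10596599 0.088     ]
RB [0.53000597 0.10791754 0.088     ]
P LF [0.40752505 0.10826303 0.03      ]
P RF [ 0.40735394 -0.02234489  0.03      ]
P RB [ 0.52929532 -0.0227328   0.088     ]
P LB [0.52947204 0.10522358 0.088     ]
side deck [0.4056821  0.26652524 0.088     ] [0.40707287 0.10741696 0.088     ] [0.52359069 0.26988618 0.088     ]
collar top [0.43180074 0.22503525 0.103     ] side [0.42967809 0.2285491  0.103     ] (array([0.43212636, 0.22565144, 0.10061637]), np.float64(5.358510390774601e-05))
rack holes top: empty [ 0.4270631  -0.23095301  0.05      ] other [ 0.43649399 -0.27485036  0.05      ] side empty [ 0.4261773  -0.22980402  0.05      ] side therm exits [ 0.43251306 -0.26600823  0.05      ]
flag top [0.49327651 0.02437629 0.08      ]
```

Run:
```python
from h import *
f=lambda u,v,x0,y0,k:((u+.5)/k-.5+x0,(v+.5)/k-.5+y0)
a=f(157,38,310,140,5.5);b=f(503,122,330,200,8)
print(a,b,tri(a,b),onz("top",b,.215),onz("side",a,.217))
# tube exits in top: tube visible lower end (330,222)
print(onz("top",f(335,225,330,200,8),.05), "base z.012",onz("top",f(330,222,330,200,8),.012))
for p in([.437,-.272,.212],[.437,-.272,.05],[.437,-.272,.13]): print(proj("top",p),proj("side",p))
# rack top corners in top view z=.05
for u,v in((412,97),(460,288),(137,357),(105,165)): print(onz("top",f(u,v,330,200,8),.05))
from itertools import product
for yaw in (-1.338,-1.337-.0):
  for z in(.16,.3): print(arm.ik([.435,-.272,z],[np.pi,0,yaw]))
for z in(.18,.33): print(arm.ik([.432,.226,z],[np.pi,0,-np.pi/2]))
```

```text
(338.1363636363636, 146.5) (392.4375, 214.8125) (array([ 0.43670893, -0.27516291,  0.21989002]), np.float64(0.0004916551093280448)) [ 0.43720615 -0.27655784  0.215     ] [ 0.44137592 -0.28574036  0.217     ]
[ 0.43150949 -0.2696353   0.05      ] base z.012 [ 0.43701468 -0.27649527  0.012     ]
[389.78975249 215.15153038] [337.50366791 149.97246675]
[372.34356062 225.35680342] [335.44953689 211.57155707]
[380.26883534 220.72085805] [336.43410789 182.04633328]
[ 0.46934147 -0.29401458  0.05      ]
[ 0.41271093 -0.30554341  0.05      ]
[ 0.39323124 -0.21016198  0.05      ]
[ 0.4497116  -0.20260885  0.05      ]
[ 0.52520995  0.37566004 -0.08002117  1.90798348  0.03872777  0.85941273
 -0.9125443 ]
[ 0.561677    0.2516084  -0.12395126  1.68131198  0.03289556  1.21070157
 -0.90800429]
[ 0.52538448  0.37566324 -0.08026247  1.9079774   0.03884428  0.85942446
 -0.91167014]
[ 0.56184793  0.25161431 -0.12417613  1.68130627  0.03295562  1.21070877
 -0.90707214]
[ 0.11369526  0.44628177 -0.98360509  1.91938011  0.43854653  1.00882314
 -2.63717807]
[ 0.28746373  0.35969322 -1.21429734  1.65682566  0.34357613  1.36656737
 -2.5478898 ]
```

Run:
```python
from h import *
Y=-1.365
arm.move_linear([.156,-.657,.32],v=.2)
arm.reach([.4368,-.275,.32],[np.pi,0,Y])
print(arm.current_qpos().round(3),arm.current_ee_pos(),arm.current_time())
snap("top","t1",(330,170,420,250),7);snap("side","s1",(290,80,380,245),3.5)
```

```text
[ 0.595  0.247 -0.16   1.635  0.041  1.264 -0.94 ] [ 0.43637213 -0.2761556   0.31987398] 2.6083
```

View pics/s1.png

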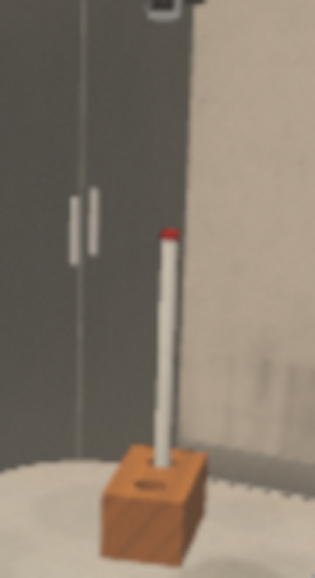

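The side view shows the thermometer upright directly below the gripper, so I'll descend and grasp it.

Run:
```python
from h import *
Y=-1.365
print(arm.move_linear([.4368,-.275,.160],[np.pi,0,Y],v=.12,threshold=6))
print(arm.current_ee_pos(),arm.current_contact_force())
arm.gripper_to(0.0,30); print("w",arm.current_grip_width(),arm.current_contact_force(),arm.current_moment())
snap("side","s2",(290,110,380,245),4);snap("top","t2",(310,150,430,250),6)
print(arm.current_time())
```

```text
False
[ 0.43718237 -0.27519162  0.16056697] [0.16517503 0.7698885  0.52437924]
w 0.012949889689236865 [-0.417418    0.35621704  1.23984088] [-0.03556299  0.0128223   0.0197466 ]
4.9417
```

View pics/s2.png

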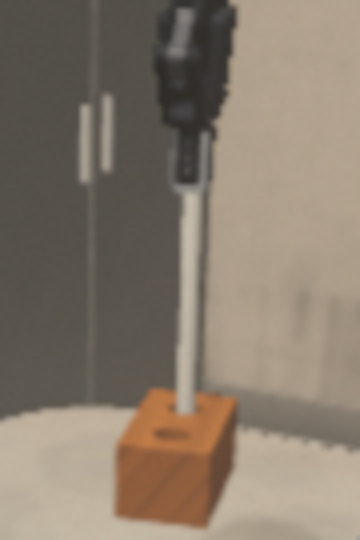

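It's gripped at a width of 12.9 mm. Next I'll lift it and swing it over.

Run:
```python
from h import *
p=arm.current_ee_pos()
arm.move_linear([p[0],p[1],.375],v=.12); print(arm.current_contact_force(),arm.current_grip_width())
q=np.array(arm.current_qpos()); q2=q.copy(); d=1.04; q2[0]-=d; q2[6]-=d
print(q.round(3))
arm.set_joints(q2); print(arm.current_ee_pos(),arm.current_orientation())
arm.reach([.4315,.2265,.375],[np.pi,0,-1.5])
print(arm.current_qpos().round(3),arm.current_ee_pos(),arm.current_orientation(),arm.current_time())
snap("side","s3",(140,70,300,350),2.1);snap("top","t3",(100,120,280,250),4.4)
```

```text
[-0.99975455  0.45243582 -0.37255265] 0.013236781417023865
[ 0.592  0.225 -0.159  1.521  0.036  1.4   -0.935]
[0.45882835 0.23617996 0.37443477] [ 3.14070102e+00 -9.17112679e-04 -1.36696080e+00]
[-0.463  0.173 -0.142  1.585  0.025  1.384 -2.11 ] [0.43147629 0.2251869  0.37550054] [-3.14067505e+00 -5.02358968e-05 -1.50180831e+00] 9.0
```

View pics/s3.png

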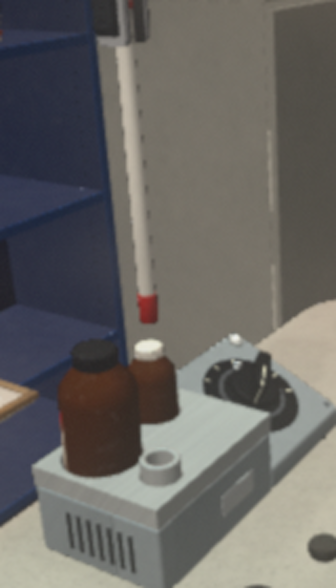

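View pics/t3.png

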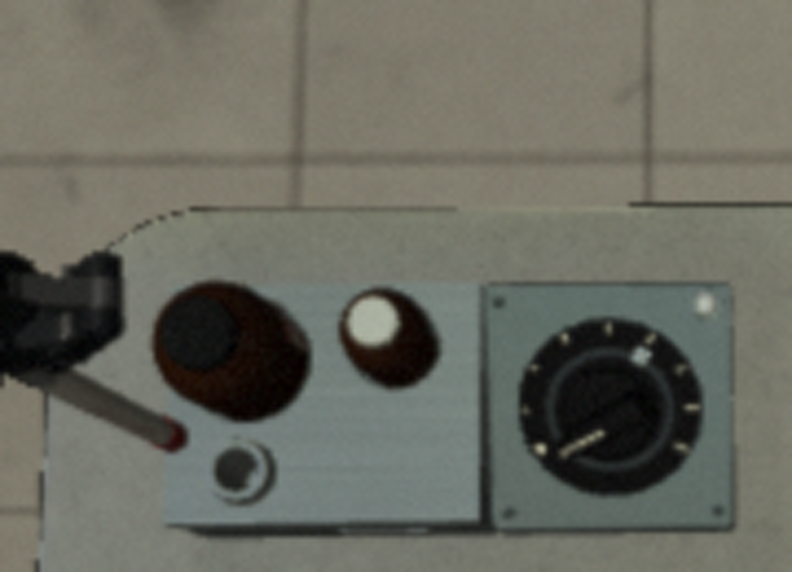

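Run:
```python
from h import *
arm.move_linear([.4315,.2265,.278],[np.pi,0,-1.5],v=.12)
print(arm.current_ee_pos(),arm.current_orientation())
s=snap("side","s4",(170,180,280,340),3.6);t=snap("top","t4",(130,170,200,250),7)
for n,im in(("top",t),("side",s)):
    b,g,r=[im[...,i].astype(int) for i in range(3)]
    m=((r>70)&(r>2.2*g)&(r>2.2*b)).astype(np.uint8)
    x0,y0,x1,y1=(130,170,200,250) if n=="top" else (195,220,240,310)
    mm=np.zeros_like(m);mm[y0:y1,x0:x1]=m[y0:y1,x0:x1]
    for c in cv2.findContours(mm,0,1)[0]:
        if cv2.contourArea(c)>3: print(n,cv2.boundingRect(c),np.mean(c[:,0],0))
for z in(.119,.125,.13,.2): print(z,proj("top",[.4315,.2265,z]),proj("side",[.4315,.2265,z]))
```

```text
[0.43191047 0.22676875 0.27856596] [-3.14076480e+00  5.00744227e-04 -1.49994445e+00]
side (210, 269, 8, 10) [213.5        272.85714286]
0.119 [151.49562663 225.42892163] [215.11211693 278.65450735]
0.125 [150.79251281 225.08013064] [214.82186214 275.40585902]
0.13 [150.20022975 224.78631903] [214.57848232 272.68185409]
0.2 [141.24962682 220.34622749] [211.02108798 232.8660656 ]
```

View pics/s4.png

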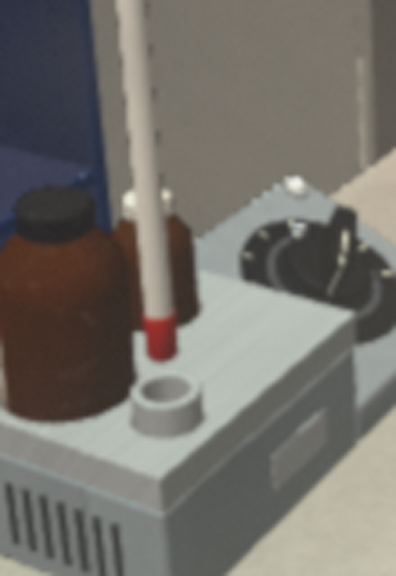

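View pics/t4.png

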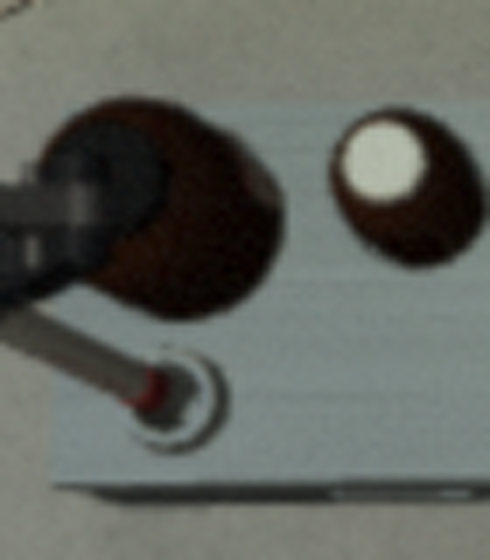

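Run:
```python
import cv2,numpy as np
t=cv2.imread("pics/top0.png"); s=cv2.imread("pics/side0.png")
a=cv2.resize(t[216:240,140:170],None,fx=13,fy=13,interpolation=cv2.INTER_LINEAR)
b=cv2.resize(s[278:306,202:232],None,fx=13,fy=13,interpolation=cv2.INTER_LINEAR)
out=np.zeros((364,790,3),np.uint8)
st=lambda x:cv2.normalize(x,None,0,255,cv2.NORM_MINMAX)
out[:312,:390]=st(a);out[:364,400:790]=st(b);cv2.imwrite("pics/col.png",out)
```

```text
(no output)
```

View pics/col.png

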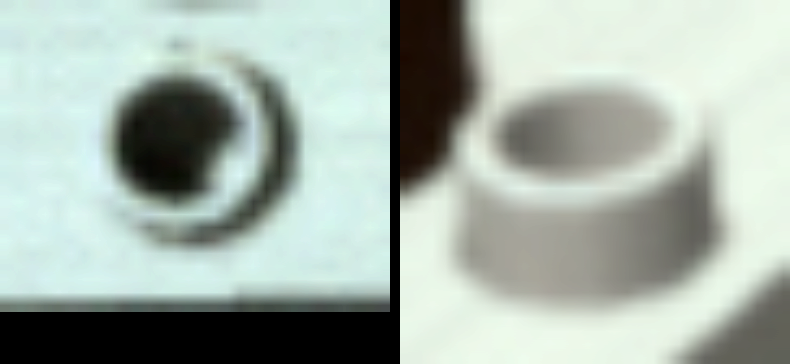

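Run:
```python
from h import *
print(tri((215.77,287.77),(153.15,226.3)),onz("top",(153.15,226.3),.103),onz("side",(215.77,287.77),.103))
t=cv2.imread("pics/t4_full.png"); s=cv2.imread("pics/s4_full.png")
st=lambda x:cv2.normalize(x,None,0,255,cv2.NORM_MINMAX)
a=cv2.resize(t[212:242,132:162],None,fx=13,fy=13,interpolation=cv2.INTER_LINEAR)
b=cv2.resize(s[258:288,200:230],None,fx=13,fy=13,interpolation=cv2.INTER_LINEAR)
cv2.imwrite("pics/ft.png",np.hstack([st(a),st(b)]))
# side: per-row centre of red & tube columns, with prediction
b,g,r=[s[...,i].astype(int) for i in range(3)]
for y in range(266,282,2):
    x=np.arange(200,228);w=np.clip(r[y,200:228]-1.5*np.maximum(g,b)[y,200:228],0,None).astype(float)
    if w.sum()>30: print(y,(w*x).sum()/w.sum(),int(w.sum()))
for z in np.arange(.11,.15,.006): print(z.round(3),proj("side",[.4319,.2268,z]).round(2),proj("top",[.4319,.2268,z]).round(2))
b,g,r=[t[...,i].astype(int) for i in range(3)]
ys,xs=np.nonzero((r>1.35*np.maximum(g,b))&(r>40));k=(xs>144)&(xs<165)&(ys>216)&(ys<236)
print(sorted(zip(xs[k],ys[k])))
```

```text
(array([0.43156606, 0.22701371, 0.10224213]), np.float64(0.0002822572374103585)) [0.4315906  0.22690225 0.103     ] [0.43062565 0.22790213 0.103     ]
268 214.37727272727273 110
270 213.17155963302753 545
272 213.5503597122302 417
274 213.64044943820224 356
276 213.7159663865546 297
278 213.91764705882352 212
0.11 [215.23 283.51] [152.4  225.76]
0.116 [214.94 280.29] [151.71 225.42]
0.122 [214.65 277.06] [151.01 225.07]
0.128 [214.36 273.8 ] [150.31 224.72]
0.134 [214.07 270.52] [149.59 224.37]
0.14 [213.77 267.21] [148.86 224.01]
0.146 [213.47 263.88] [148.13 223.64]
[(np.int64(148), np.int64(227)), (np.int64(149), np.int64(227)), (np.int64(150), np.int64(226)), (np.int64(150), np.int64(227)), (np.int64(151), np.int64(223)), (np.int64(151), np.int64(224)), (np.int64(151), np.int64(225)), (np.int64(151), np.int64(226)), (np.int64(151), np.int64(227)), (np.int64(152), np.int64(226))]
```

View pics/ft.png

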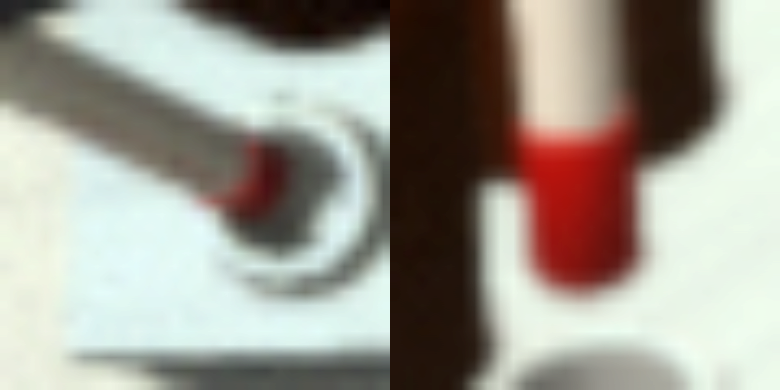

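Both views show the foot over the collar, within about 1 mm: the red tip sits at side column 214.5, where 214.5 was predicted. I'll lower it under force watch.

Run:
```python
from h import *
O=[np.pi,0,-1.5]
r=arm.move_linear([.4316,.2269,.215],O,v=.06,threshold=4)
print(r,arm.current_ee_pos(),arm.current_contact_force(),arm.current_moment())
if not r:
    r=arm.move_linear([.4316,.2269,.180],O,v=.02,threshold=4)
    print(r,arm.current_ee_pos(),arm.current_contact_force(),arm.current_grip_width())
snap("side","s5",(150,150,290,350),2.9);snap("top","t5",(100,150,220,250),5);print(arm.current_time())
```

```text
False [0.43183072 0.2270578  0.21535247] [ 0.14616737 -0.19835298 -0.79841983] [ 0.01049146 -0.00735785 -0.01503037]
True [0.43181861 0.22698382 0.18611218] [-0.37968333 -0.06087897  5.06711548] 0.012633703931169433
12.7583
```

View pics/s5.png

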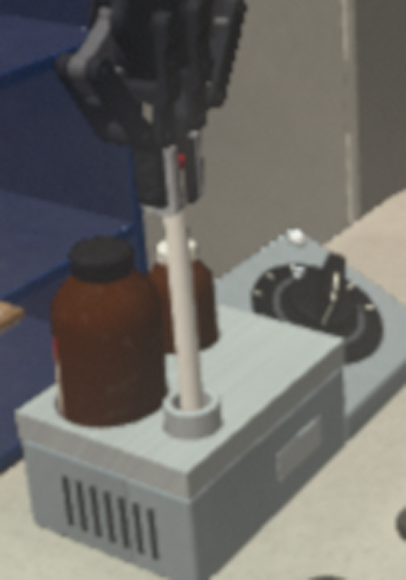

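It bottomed at TCP z=0.1861, against 0.1866 predicted for the floor. I'll release, then move to the knob.

```bash
cat >> h.py <<'E'
from scipy.spatial.transform import Rotation as Ro
B=np.radians(25)
U=np.array([np.cos(B),0,np.sin(B)]);N=np.array([-np.sin(B),0,np.cos(B)]);L=np.array([0,1.,0])
DC=np.array([.4685,.0420,.059])
def kpose(theta_deg,out,c=None):
    """TCP pose to hold the bar at selector angle theta (deg), TCP 'out' m from panel"""
    ph=np.radians(theta_deg-120+90)
    x=np.cos(ph)*U-np.sin(ph)*L; z=-N; y=np.cross(z,x)
    return (DC if c is None else c)+N*out, Ro.from_matrix(np.stack([x,y,z],1)).as_euler("xyz")
E
python3 - <<'E'
from h import *
arm.gripper_to(.045); arm.sleep(.3)
print(arm.current_contact_force(),arm.current_ee_pos())
p=arm.current_ee_pos()
arm.move_linear([p[0],p[1],.29],v=.1)
snap("side","s6",(150,150,290,350),2.9);snap("top","t6",(100,150,220,250),5)
p,o=kpose(0,.12);print(p,o,arm.ik(p,o))
for th in(0,75,150):
    for out in(.017,):
        p,o=kpose(th,out);print(th,arm.ik(p,o))
print(arm.current_time())
E
```

```text
[ 0.44262225  0.26290998 -0.44833691] [0.43111526 0.22656922 0.18557587]
[0.41778581 0.042      0.16775693] [ 2.91253096 -0.37470515  0.56720731] None
0 None
75 None
150 None
14.7583
```

View pics/s6.png

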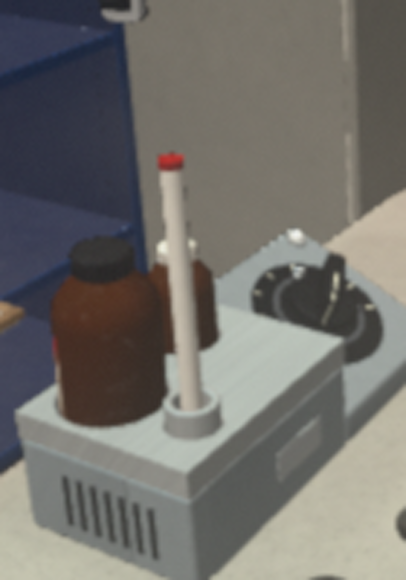

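View pics/t6.png

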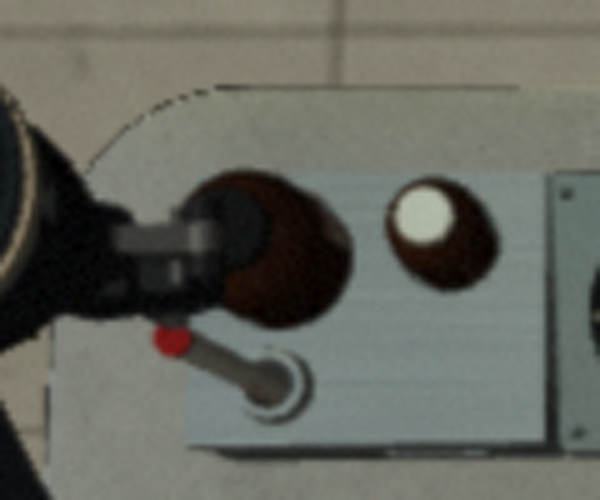

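Run:
```python
from h import *
print(arm.current_qpos().round(3))
# move to neutral above panel first, check iks from there
p=[.4685,.042,.33]
arm.reach(p,[np.pi,0,-.8]);q=arm.current_qpos();print(q.round(3))
for tilt in(0,5,10,15,20,25):
    row=[]
    for yaw in(.52,0,-.8,-1.5,-2.1):
        z=np.array([np.sin(np.radians(tilt)),0,-np.cos(np.radians(tilt))])
        R=Ro.from_euler("y",-np.radians(tilt))*Ro.from_euler("xyz",[np.pi,0,yaw])
        assert np.allclose(R.as_matrix()[:,2],z)
        row.append([arm.ik(DC+N*d,R.as_euler("xyz")) is not None for d in(.012,.017,.06,.12)])
    print(tilt,row)
```

```text
[-0.464  0.219 -0.147  1.756  0.034  1.172 -2.121]
[-0.089  0.166 -0.123  1.715  0.021  1.262 -1.017]
0 [[True, True, True, True], [True, True, True, True], [True, True, True, True], [True, True, True, True], [True, True, True, True]]
5 [[True, True, True, True], [True, True, True, True], [True, True, True, True], [True, True, True, True], [True, True, True, True]]
10 [[True, True, True, True], [True, True, True, True], [True, True, True, True], [True, True, True, True], [True, True, True, True]]
15 [[True, True, True, True], [True, True, True, True], [True, True, True, True], [True, True, True, True], [True, True, True, True]]
20 [[False, False, True, True], [False, False, True, True], [False, False, True, True], [False, False, True, True], [False, False, True, True]]
25 [[False, False, False, False], [False, False, False, False], [False, False, False, False], [False, False, False, False], [False, False, False, False]]
```

Run:
```python
from h import *
for d in (.017,.12):
  for tilt in(0,5,10,15,16,17,18,19,20,21,22,23):
    R=Ro.from_euler("y",-np.radians(tilt))*Ro.from_euler("xyz",[np.pi,0,-.8])
    s=arm.ik(DC+N*d,R.as_euler("xyz")); print(d,tilt,None if s is None else s.round(2))
```

```text
0.017 0 [-0.11  0.44 -0.11  2.13  0.08  0.58 -1.08]
0.017 5 [-0.14  0.4  -0.1   2.21  0.13  0.45 -1.14]
0.017 10 [-0.18  0.37 -0.07  2.3   0.21  0.31 -1.23]
0.017 15 [ 0.07  0.37 -0.42  2.37  0.92  0.28 -1.98]
0.017 16 [-0.11  0.35 -0.19  2.4   0.84  0.19 -1.89]
0.017 17 [-0.11  0.35 -0.19  2.41  1.    0.17 -2.05]
0.017 18 [ 0.05  0.36 -0.42  2.42  1.27  0.25 -2.34]
0.017 19 [ 0.05  0.36 -0.42  2.44  1.4   0.25 -2.48]
0.017 20 None
0.017 21 None
0.017 22 None
0.017 23 None
0.12 0 [-0.1   0.24 -0.14  2.1   0.04  0.8  -1.07]
0.12 5 [-0.11  0.19 -0.14  2.18  0.08  0.69 -1.11]
0.12 10 [-0.13  0.15 -0.15  2.25  0.12  0.58 -1.17]
0.12 15 [-0.13  0.11 -0.16  2.33  0.21  0.46 -1.27]
0.12 16 [-0.13  0.1  -0.17  2.35  0.24  0.43 -1.3 ]
0.12 17 [-0.13  0.1  -0.18  2.36  0.27  0.41 -1.34]
0.12 18 [-0.13  0.09 -0.19  2.38  0.3   0.39 -1.37]
0.12 19 [-0.13  0.09 -0.19  2.4   0.34  0.36 -1.41]
0.12 20 [-0.14  0.08 -0.19  2.41  0.38  0.34 -1.46]
0.12 21 [-0.15  0.08 -0.19  2.43  0.43  0.32 -1.52]
0.12 22 [-0.15  0.07 -0.19  2.44  0.49  0.3  -1.58]
0.12 23 [-0.13  0.07 -0.22  2.46  0.57  0.28 -1.67]
```

```bash
cat >> h.py <<'E'
def kp(theta,out,tilt=14,h=.028):
    """leaned tool: TCP 'out' from panel; tool axis crosses the selector axis h out"""
    ph=np.radians(theta-120); b=np.cos(ph)*U-np.sin(ph)*L
    t=np.radians(tilt); z=np.array([np.sin(t),0,-np.cos(t)])
    x=np.cross(b,z); x/=np.linalg.norm(x)
    ref=np.cos(ph+np.pi/2)*U-np.sin(ph+np.pi/2)*L
    if x@ref<0: x=-x
    y=np.cross(z,x)
    off=.028-.019  # tcp ahead of crossing point at nominal
    p=DC+N*h+z*(off/(-z@N))+N*(out-.019)
    return p,Ro.from_matrix(np.stack([x,y,z],1)).as_euler("xyz")
E
python3 - <<'E'
from h import *
for th in range(0,161,20):
    p,o=kp(th,.019); s=arm.ik(p,o); p2,_=kp(th,.012); s2=arm.ik(p2,o)
    print(th,p.round(4),o.round(2),None if s is None else s.round(2),None if s2 is None else s2.round(2))
for d in(.06,.1,.14):
    p,o=kp(0,d); s=arm.ik(p,o);print(d,p,None if s is None else s.round(2))
E
```

```text
0 [0.4589 0.042  0.0755] [ 3.02 -0.21  0.53] [-0.15  0.35 -0.12  2.37  0.51  0.21 -0.23] [-0.17  0.37 -0.1   2.37  0.53  0.19 -0.25]
20 [0.4589 0.042  0.0755] [ 3.1  -0.24  0.18] [-0.17  0.35 -0.09  2.37  0.47  0.21 -0.53] [-0.19  0.37 -0.07  2.37  0.48  0.19 -0.55]
40 [0.4589 0.042  0.0755] [-3.1  -0.24 -0.18] [-0.2   0.35 -0.06  2.37  0.41  0.2  -0.82] [-0.21  0.37 -0.04  2.37  0.43  0.18 -0.83]
60 [0.4589 0.042  0.0755] [-3.02 -0.21 -0.53] [-0.23  0.35 -0.02  2.37  0.36  0.19 -1.1 ] [-0.23  0.37 -0.01  2.37  0.37  0.18 -1.12]
80 [0.4589 0.042  0.0755] [-2.95 -0.16 -0.88] [-0.25  0.35  0.01  2.37  0.3   0.19 -1.39] [ 0.07  0.39 -0.42  2.36  0.89  0.29 -2.  ]
100 [0.4589 0.042  0.0755] [-2.91 -0.08 -1.23] [-0.28  0.35  0.04  2.37  0.23  0.18 -1.68] [-0.57  0.41  0.46  2.38 -0.77  0.2  -0.65]
120 [0.4589 0.042  0.0755] [-2.9   0.   -1.57] [-0.3   0.36  0.07  2.37  0.17  0.18 -1.97] [-0.57  0.41  0.46  2.38 -0.77  0.2  -1.  ]
140 [0.4589 0.042  0.0755] [-2.91  0.08 -1.92] [-0.33  0.36  0.11  2.37  0.09  0.18 -2.24] [-0.57  0.41  0.46  2.38 -0.77  0.2  -1.36]
160 [0.4589 0.042  0.0755] [-2.95  0.16 -2.26] [-0.35  0.36  0.15  2.37  0.01  0.17 -2.51] [-0.57  0.41  0.46  2.38 -0.77  0.2  -1.71]
0.06 [0.44155739 0.042      0.11263913] [-0.08  0.26 -0.22  2.35  0.39  0.33 -0.13]
0.1 [0.42465266 0.042      0.14889144] [-0.04  0.16 -0.27  2.33  0.28  0.43 -0.02]
0.14 [0.40774793 0.042      0.18514375] [-0.03  0.08 -0.27  2.3   0.18  0.54  0.07]
```

Run:
```python
from h import *
arm.gripper_to(.05)
p,o=kp(0,.16,13); s=np.array(arm.ik(p,o)); print(s.round(2))
s2=s+np.array([-.6,0,.7,0,-.9,0,1.0]); arm.set_joints(s2)
print(arm.current_ee_pos(),arm.current_orientation())
arm.reach(p,o); print(arm.current_qpos().round(2),arm.current_ee_pos(),p)
for out in(.1,.06,.019,.012):
  for th in(0,50,100,150,158):
    a,b=kp(th,out,13); s=arm.ik(a,b); print(out,th,None if s is None else s.round(2))
print(arm.current_time())
snap("side","s7",(180,90,330,300),2.8)
```

```text
[-0.03  0.04 -0.27  2.27  0.13  0.62  0.12]
[0.41596782 0.19875647 0.24896868] [-2.94775426 -0.49630896  0.67986092]
[-0.69  0.03  0.42  2.29  0.08  0.61  0.18] [0.39915719 0.04240507 0.20324468] [0.3991473  0.042      0.20320077]
0.1 0 [-0.62  0.18  0.43  2.33 -0.06  0.42  0.36]
0.1 50 [-0.64  0.18  0.45  2.33 -0.08  0.42 -0.48]
0.1 100 [-0.74  0.19  0.57  2.34 -0.15  0.42 -1.27]
0.1 150 [-0.84  0.21  0.71  2.34 -0.24  0.43 -2.06]
0.1 158 [-0.85  0.21  0.72  2.34 -0.25  0.43 -2.19]
0.06 0 [-0.54  0.28  0.36  2.35 -0.17  0.31  0.48]
0.06 50 [-0.55  0.28  0.38  2.35 -0.19  0.31 -0.36]
0.06 100 [-0.65  0.29  0.52  2.35 -0.34  0.32 -1.07]
0.06 150 [-0.75  0.32  0.66  2.36 -0.5   0.34 -1.78]
0.06 158 [-0.77  0.32  0.68  2.36 -0.53  0.35 -1.89]
0.019 0 [-0.44  0.37  0.27  2.36 -0.25  0.21  0.56]
0.019 50 [-0.44  0.37  0.27  2.36 -0.27  0.21 -0.28]
0.019 100 [-0.53  0.39  0.4   2.36 -0.51  0.22 -0.9 ]
0.019 150 [-0.61  0.4   0.51  2.36 -0.69  0.25 -1.6 ]
0.019 158 [-0.63  0.41  0.54  2.36 -0.74  0.26 -1.69]
0.012 0 [-0.42  0.39  0.25  2.36 -0.27  0.19  0.57]
0.012 50 [-0.43  0.39  0.26  2.36 -0.28  0.19 -0.27]
0.012 100 [-0.51  0.4   0.38  2.36 -0.53  0.21 -0.88]
0.012 150 [-0.58  0.42  0.48  2.36 -0.72  0.23 -1.57]
0.012 158 [-0.6   0.42  0.51  2.36 -0.77  0.24 -1.67]
18.7667
```

View pics/s7.png

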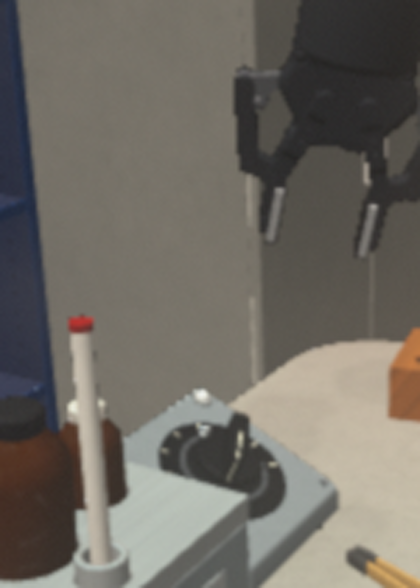

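Run:
```python
from h import *
p,o=kp(0,.16,12)
q=np.array(arm.current_qpos()); arm.set_joints(q+np.array([-.3,0,.45,0,-.2,0,.15]))
print(arm.current_ee_pos())
arm.reach(p,o); print(arm.current_qpos().round(2))
arm.move_linear(*kp(0,.06,12),v=.1); print(arm.current_qpos().round(2))
for out in(.019,.012):
  for th in(0,50,100,150,158):
    a,b=kp(th,out,12); s=arm.ik(a,b); print(out,th,None if s is None else s.round(2))
print(arm.current_time())
snap("side","s8",(200,160,320,300),4);snap("top","t8",(190,160,300,260),5)
```

```text
[0.40144221 0.03223742 0.20630799]
[-1.06  0.04  0.82  2.28  0.03  0.63  0.26]
[-0.7   0.31  0.59  2.34 -0.41  0.36  0.74]
0.019 0 [-0.55  0.4   0.44  2.35 -0.53  0.26  0.85]
0.019 50 [-0.69  0.44  0.64  2.35 -0.82  0.32  0.3 ]
0.019 100 [-0.83  0.51  0.89  2.35 -1.07  0.44 -0.28]
0.019 150 [ 0.63  0.63 -1.29  2.31  1.14  0.8   2.72]
0.019 158 [ 0.63  0.63 -1.29  2.31  1.14  0.8   2.58]
0.012 0 [-0.53  0.41  0.41  2.35 -0.55  0.24  0.87]
0.012 50 [-0.66  0.45  0.6   2.35 -0.84  0.3   0.32]
0.012 100 [-0.71  0.47  0.68  2.35 -0.93  0.33 -0.45]
0.012 150 [ 0.62  0.65 -1.29  2.31  1.17  0.81  2.7 ]
0.012 158 [ 0.62  0.65 -1.29  2.31  1.17  0.81  2.56]
20.7583
```

View pics/s8.png

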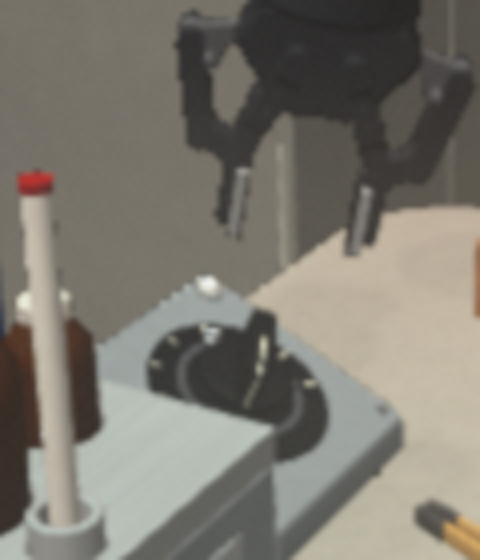

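View pics/t8.png

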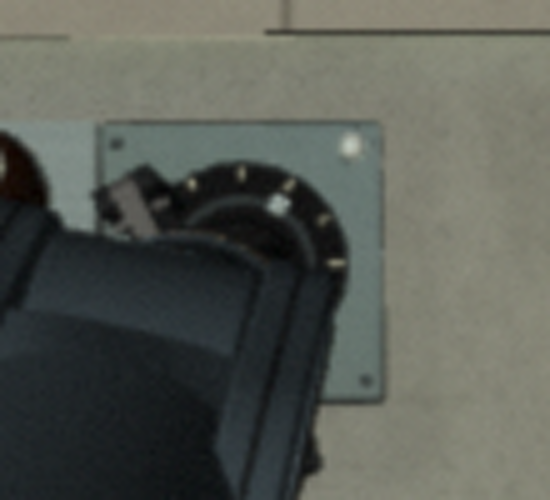

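The gripper is over the knob with its jaws across the bar. Next I'll descend and grip.

Run:
```python
from h import *
r=arm.move_linear(*kp(0,.0195,12),v=.05,threshold=3)
print(r,arm.current_ee_pos(),kp(0,.0195,12)[0],arm.current_contact_force(),arm.current_qpos().round(2))
snap("side","s9",(210,200,300,290),6)
if not r:
    arm.gripper_to(0,20); print(arm.current_grip_width(),arm.current_contact_force(),arm.current_moment(),arm.current_ee_pos())
snap("side","s10",(210,200,300,290),6);print(arm.current_time())
```

```text
False [0.45832689 0.04194508 0.07590865] [0.45837581 0.042      0.07579488] [0.22187748 0.52674445 0.80377436] [-0.55  0.39  0.43  2.35 -0.52  0.26  0.84]
-9.48971634208275e-06 [-0.4440821   0.0090443  -0.29048978] [0.02213403 0.26375778 0.0377675 ] [0.45836348 0.04204187 0.07581791]
22.45
```

View pics/s10.png

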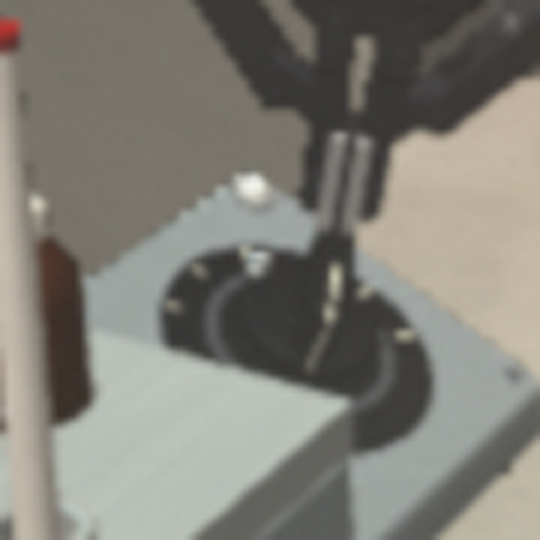

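Run:
```python
from h import *
z=lambda p,n="side":(((proj(n,p)-[210,200])+.5)*6-.5).round(0) if n=="side" else proj(n,p).round(1)
e=arm.current_ee_pos();print("tcp",z(e))
for out in(0,.0155,.0395):
    print(out,z(DC+N*out),z(DC+N*out,"top"))
ph=np.radians(-120);b=np.cos(ph)*U-np.sin(ph)*L
for s in(-.021,.021): print("bar end",s,z(DC+N*.0395+b*s),z(DC+N*.0395+b*s,"top"),(((proj("top",DC+N*.0395+b*s)-[208,180])+.5)*9-.5).round(0))
for th in range(0,9):
    ph=np.radians(th*30-120);m=DC+(np.cos(ph)*U-np.sin(ph)*L)*.043; print(th,z(m),(((proj("top",m)-[208,180])+.5)*9-.5).round(0))
for th in range(4,8):
    ph=np.radians(th*30-120);m=DC+(np.cos(ph)*U-np.sin(ph)*L)*.032+N*.006; print("flag",th,z(m),(((proj("top",m)-[208,180])+.5)*9-.5).round(0))
```

```text
tcp [321. 310.]
0 [298. 347.] [238.2 212.4]
0.0155 [313. 315.] [237.8 214.2]
0.0395 [336. 263.] [237.1 217.3]
bar end -0.021 [340. 224.] [245.1 212.7] [338. 298.]
bar end 0.021 [332. 304.] [229.1 221.8] [194. 380.]
0 [288. 435.] [135. 376.]
1 [227. 404.] [109. 296.]
2 [186. 358.] [129. 216.]
3 [177. 310.] [188. 156.]
4 [200. 275.] [272. 134.]
5 [248. 259.] [356. 155.]
6 [307. 267.] [419. 214.]
7 [364. 296.] [442. 294.]
8 [404. 338.] [421. 374.]
flag 4 [230. 281.] [271. 181.]
flag 5 [266. 269.] [334. 197.]
flag 6 [311. 275.] [381. 241.]
flag 7 [353. 296.] [399. 301.]
```

Run:
```python
import cv2
s=cv2.imread("pics/side0.png");t=cv2.imread("pics/s9_full.png")
import numpy as np
a=cv2.resize(s[200:290,210:300],None,fx=4.4,fy=4.4,interpolation=cv2.INTER_CUBIC);b=cv2.resize(t[200:290,210:300],None,fx=4.4,fy=4.4,interpolation=cv2.INTER_CUBIC)
cv2.imwrite("pics/cmp.png",cv2.convertScaleAbs(np.hstack([a,b]),alpha=1.6))
```

```text
(no output)
```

View pics/cmp.png

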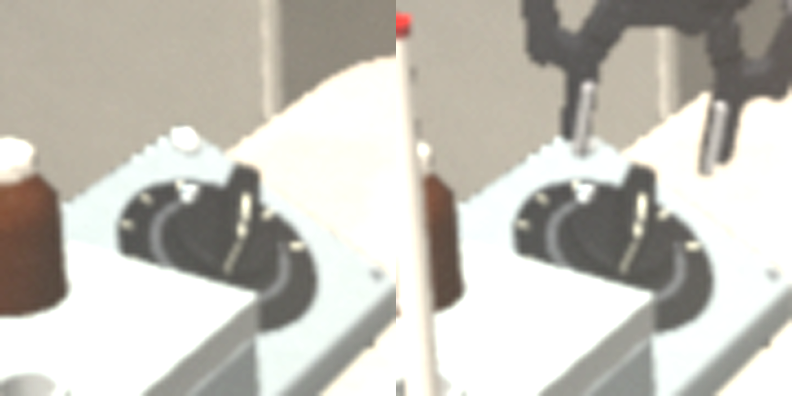

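```bash
python3 - <<'E'
from h import *
e=arm.current_ee_pos();R=Ro.from_euler("xyz",arm.current_orientation()).as_matrix()
for d in(0,.01,.02,.025,.03,.035,.04): print(d,(((proj("side",e-R[:,2]*d)-[210,200])+.5)*6-.5).round(0), ((e-R[:,2]*d-DC)@N).round(4))
E
python3 -c "
import cv2
s=cv2.imread('pics/s10_full.png')
cv2.imwrite('pics/z.png',cv2.convertScaleAbs(cv2.resize(s[205:265,235:295],None,fx=9,fy=9,interpolation=cv2.INTER_CUBIC),alpha=2.2))"
```

```text
0 [321. 310.] 0.0195
0.01 [326. 285.] 0.0293
0.02 [330. 260.] 0.039
0.025 [332. 248.] 0.0439
0.03 [335. 235.] 0.0487
0.035 [337. 222.] 0.0536
0.04 [339. 209.] 0.0585
```

View pics/z.png

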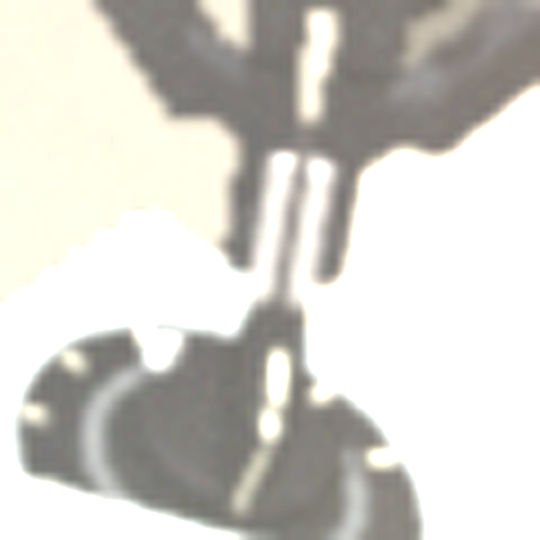

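The fingers closed above the bar. Both pictures (shut tips at about (266.7,237.8) now, and the same when gripping the thermometer) put the real tips about 30 mm behind the reported TCP. I'll correct for that.

```bash
cat >> h.py <<'E'
TOFF=.030
def kt(theta,out,tilt=12):
    p,o=kp(theta,out,tilt); R=Ro.from_euler("xyz",o).as_matrix(); return p+R[:,2]*TOFF,o
E
python3 - <<'E'
from h import *
arm.gripper_to(.05); print(arm.current_qpos().round(2))
for tilt in(8,10,12,14):
 for out in(.019,.012):
  for th in(0,50,100,150):
    a,b=kt(th,out,tilt); s=arm.ik(a,b); print(tilt,out,th,None if s is None else s.round(2))
E
```

```text
[-0.55  0.39  0.43  2.35 -0.52  0.26  0.84]
8 0.019 0 [-0.49  0.48  0.38  2.3  -0.54  0.3   0.86]
8 0.019 50 [-0.63  0.52  0.61  2.31 -0.85  0.37  0.35]
8 0.019 100 [-0.76  0.59  0.83  2.31 -1.06  0.48 -0.29]
8 0.019 150 [ 0.6   0.75 -1.29  2.27  1.15  0.89  2.73]
8 0.012 0 [-0.47  0.49  0.36  2.3  -0.55  0.28  0.87]
8 0.012 50 [-0.61  0.53  0.58  2.3  -0.87  0.35  0.36]
8 0.012 100 [-0.73  0.6   0.78  2.31 -1.06  0.46 -0.29]
8 0.012 150 [ 0.6   0.77 -1.3   2.27  1.17  0.9   2.71]
10 0.019 0 [-0.47  0.46  0.35  2.33 -0.57  0.23  0.88]
10 0.019 50 [-0.6   0.5   0.55  2.33 -0.89  0.3   0.38]
10 0.019 100 [-0.71  0.55  0.72  2.34 -1.08  0.38 -0.29]
10 0.019 150 [-0.71  0.55  0.73  2.34 -1.09  0.39 -1.18]
10 0.012 0 [-0.45  0.48  0.33  2.33 -0.58  0.22  0.89]
10 0.012 50 [-0.58  0.51  0.52  2.33 -0.91  0.28  0.39]
10 0.012 100 [-0.54  0.5   0.46  2.33 -0.82  0.26 -0.57]
10 0.012 150 [-0.67  0.55  0.67  2.34 -1.08  0.35 -1.19]
12 0.019 0 [-0.55  0.48  0.45  2.36 -0.91  0.21  1.23]
12 0.019 50 [-0.56  0.48  0.47  2.36 -0.94  0.22  0.41]
12 0.019 100 [-0.55  0.48  0.45  2.36 -0.91  0.21 -0.49]
12 0.019 150 [ 0.6   0.72 -1.29  2.33  1.26  0.85  2.61]
12 0.012 0 [-0.54  0.49  0.45  2.36 -0.99  0.21  1.31]
12 0.012 50 [-0.53  0.49  0.43  2.36 -0.96  0.2   0.43]
12 0.012 100 [-0.54  0.49  0.45  2.36 -0.99  0.21 -0.41]
12 0.012 150 [ 0.59  0.75 -1.29  2.33  1.29  0.86  2.59]
14 0.019 0 [-0.1   0.43 -0.19  2.38  0.95  0.18 -0.67]
14 0.019 50 [-0.1   0.43 -0.19  2.38  0.95  0.18 -1.53]
14 0.019 100 [-0.1   0.43 -0.19  2.38  0.95  0.18 -2.4 ]
14 0.019 150 [ 0.37  0.53 -0.86  2.37  1.27  0.5   2.64]
14 0.012 0 [ 0.07  0.46 -0.42  2.38  1.19  0.27 -0.93]
14 0.012 50 [ 0.07  0.46 -0.42  2.38  1.19  0.27 -1.78]
14 0.012 100 [ 0.07  0.46 -0.42  2.38  1.19  0.27 -2.66]
14 0.012 150 [ 0.22  0.49 -0.64  2.37  1.26  0.38  2.66]
```

```bash
python3 - <<'E'
from h import *
T=10
arm.move_linear(*kt(0,.050,T),v=.08)
r=arm.move_linear(*kt(0,.0195,T),v=.04,threshold=3)
e=arm.current_ee_pos();print(r,e,kt(0,.0195,T)[0],arm.current_contact_force(),arm.current_qpos().round(2))
snap("side","s11",(210,200,300,290),6);print(arm.current_time())
E
python3 -c "
import cv2
s=cv2.imread('pics/s11_full.png')
cv2.imwrite('pics/z2.png',cv2.convertScaleAbs(cv2.resize(s[205:275,225:295],None,fx=8,fy=8,interpolation=cv2.INTER_CUBIC),alpha=2))"
```

```text
False [0.46322158 0.0419094  0.04616019] [0.46328279 0.042      0.04610961] [ 0.16836111 -0.66668535  0.16410909] [-0.47  0.46  0.35  2.33 -0.57  0.23  0.88]
24.2
```

View pics/z2.png

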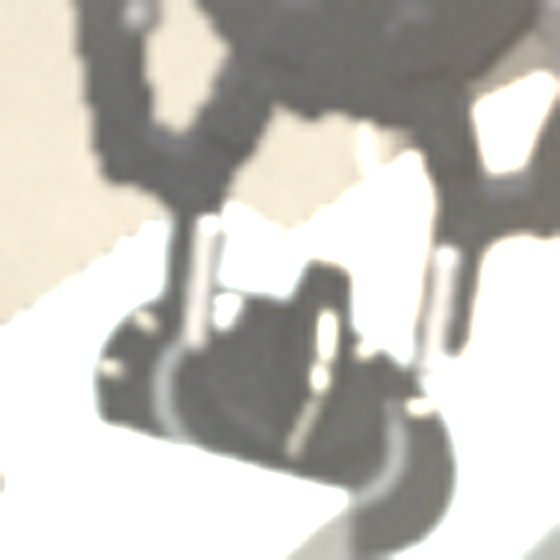

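The fingers now straddle the bar, with pads at about (200,340) and (435,360) in the zoom. I'll close and press.

Run:
```python
from h import *
T=10
arm.gripper_to(0,30)
f0=arm.current_contact_force();e=arm.current_ee_pos();print(arm.current_grip_width(),f0,arm.current_moment(),e)
if arm.current_grip_width()>.01:
    p,o=kt(0,.0195,T)
    r=arm.move_linear(p-N*.0075,o,v=.01,threshold=10)
    e2=arm.current_ee_pos();print(r,"pressed",(e-e2)@N,"force",(arm.current_contact_force()-f0)@N,arm.current_contact_force(),arm.current_grip_width())
snap("side","s12",(225,205,295,275),8);print(arm.current_time(),arm.current_qpos().round(2))
```

```text
0.015581782456517928 [-2.92727311 -1.82216857  3.00251073] [-0.16725735  0.51783164  0.01823023] [0.46274512 0.04182989 0.04612374]
True pressed 0.005819451419391778 force 9.080220745627187 [-4.32975946 -1.47794639 12.36743567] 0.015178477694429695
25.25 [-0.46  0.47  0.33  2.33 -0.58  0.22  0.89]
```

View pics/s12.png

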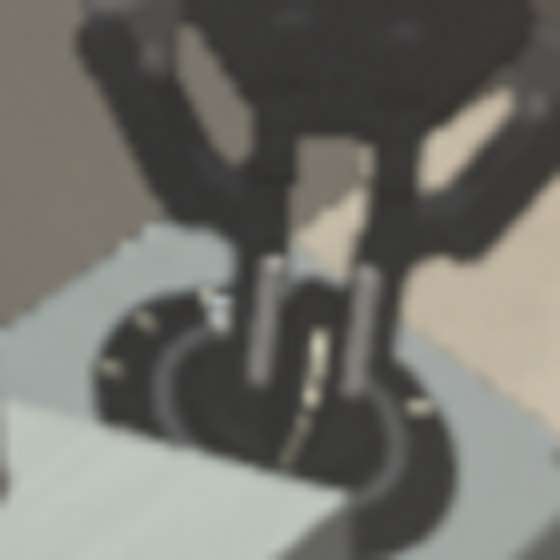

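Pressed in 5.8 mm at 9 N. I'll turn it through the first stop while holding the press.

Run:
```python
from h import *
T=10
def go(th,dn):
    p,o=kt(th,.0195,T); s=arm.ik(p+N*dn,o)
    q=arm.current_qpos()
    if s is None or np.abs(np.array(s)-q).max()>.4: print("bad ik",th,s,q.round(2)); return False
    arm.set_joints(s); return True
p,o=kt(0,.0195,T); dn=(arm.current_ee_pos()-p)@N; print("dn",dn)
for th in range(5,46,5):
    if not go(th,dn-.0003): break
    e=arm.current_ee_pos();pp=kt(th,.0195,T)[0]
    print(th,"ax",round((e-pp)@N*1000,2),"F",arm.current_contact_force().round(1),"FN",round(arm.current_contact_force()@N,1),"MN",round(arm.current_moment()@N,3),arm.current_grip_width().__round__(4))
print(arm.current_time(),arm.current_qpos().round(2))
snap("side","s13",(225,205,295,275),8);snap("top","t13",(200,170,280,250),7)
```

```text
dn -0.005561971440208458
5 ax -5.6 F [-6.6 -1.8 10.3] FN 12.1 MN 0.201 0.0153
10 ax -5.6 F [-6.5 -0.8 11. ] FN 12.7 MN 0.2 0.0154
15 ax -5.62 F [-6.1 -1.5 10.9] FN 12.5 MN 0.059 0.0151
20 ax -5.67 F [-6.5 -1.9 11.2] FN 12.9 MN -0.05 0.0152
25 ax -5.69 F [-5.7 -1.9 11.7] FN 13.0 MN 0.058 0.0152
30 ax -5.69 F [-5.9 -1.8 10.9] FN 12.4 MN 0.032 0.0154
35 ax -5.71 F [-6.5 -2.4 10.8] FN 12.5 MN 0.179 0.015
40 ax -5.71 F [-6.4 -2.5 11.2] FN 12.8 MN 0.249 0.0155
45 ax -5.72 F [-6.  -2.6 11.3] FN 12.8 MN 0.249 0.015
27.5 [-0.57  0.51  0.51  2.33 -0.88  0.28  0.45]
```

View pics/s13.png

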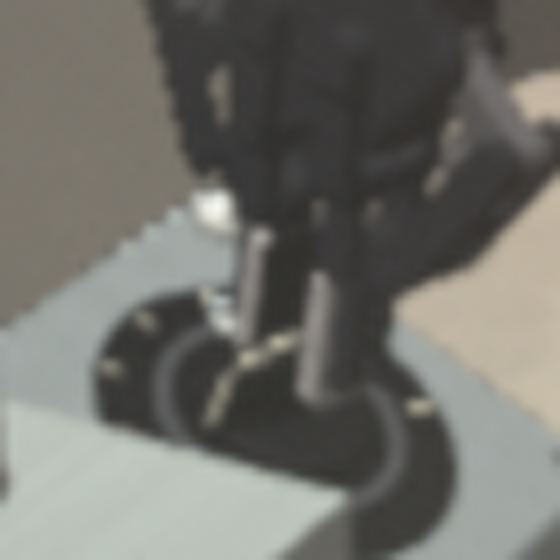

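Run:
```python
from h import *
T=10
def go(th,dn):
    p,o=kt(th,.0195,T); s=arm.ik(p+N*dn,o)
    q=arm.current_qpos()
    if s is None or np.abs(np.array(s)-q).max()>.4: print("bad ik",th,s,q.round(2)); return False
    arm.set_joints(s); return True
dn=-.0058
for th in range(50,151,5):
    if th>65: dn=min(dn+.001,-.001)
    if not go(th,dn): break
    f=arm.current_contact_force()
    print(th,"FN",round(f@N,1),"|F|",round(np.linalg.norm(f),1),"MN",round(arm.current_moment()@N,3),round(arm.current_grip_width(),4),arm.current_qpos()[4:].round(2))
    if abs(arm.current_moment()@N)>1 or np.linalg.norm(f)>35: print("stop");break
print(arm.current_time(),arm.current_qpos().round(2))
snap("side","s14",(225,205,295,275),8);snap("top","t14",(200,170,280,250),7)
```

```text
50 FN 12.6 |F| 12.8 MN 0.0 0.0154 [-0.91  0.29  0.4 ]
55 FN 11.5 |F| 11.9 MN 0.019 0.0153 [-0.94  0.3   0.34]
60 FN 11.7 |F| 11.9 MN 0.115 0.0152 [-0.97  0.31  0.29]
65 FN 11.1 |F| 11.4 MN 0.179 0.0154 [-0.99  0.32  0.23]
70 FN 7.9 |F| 8.5 MN 0.262 0.0147 [-1.01  0.33  0.16]
75 FN 7.2 |F| 7.5 MN 0.337 0.0149 [-1.02  0.34  0.09]
80 FN 5.0 |F| 6.3 MN 0.169 0.0146 [-1.03  0.35  0.01]
85 FN 5.6 |F| 6.8 MN 0.144 0.0147 [-1.04  0.35 -0.06]
90 FN 5.1 |F| 6.8 MN 0.189 0.0142 [-1.05  0.36 -0.14]
95 FN 4.2 |F| 6.3 MN 0.306 0.0138 [-1.05  0.36 -0.23]
100 FN 5.2 |F| 7.1 MN 0.35 0.0136 [-1.06  0.37 -0.31]
105 FN 4.3 |F| 6.2 MN 0.277 0.0136 [-1.06  0.37 -0.4 ]
110 FN 4.2 |F| 6.9 MN 0.188 0.0134 [-1.06  0.37 -0.48]
115 FN 4.7 |F| 6.8 MN 0.159 0.0133 [-1.06  0.37 -0.57]
120 FN 3.8 |F| 5.8 MN 0.269 0.0133 [-1.07  0.37 -0.66]
125 FN 4.3 |F| 6.5 MN 0.373 0.0134 [-1.07  0.37 -0.75]
130 FN 4.7 |F| 6.7 MN 0.402 0.0133 [-1.07  0.37 -0.83]
135 FN 4.0 |F| 6.1 MN 0.287 0.0132 [-1.07  0.38 -0.92]
140 FN 4.0 |F| 6.3 MN 0.151 0.0131 [-1.07  0.38 -1.01]
145 FN 4.0 |F| 6.3 MN 0.143 0.0131 [-1.07  0.38 -1.1 ]
150 FN 3.5 |F| 5.6 MN 0.254 0.0133 [-1.07  0.38 -1.19]
32.85 [-0.7   0.55  0.71  2.34 -1.07  0.38 -1.19]
```

View pics/s14.png

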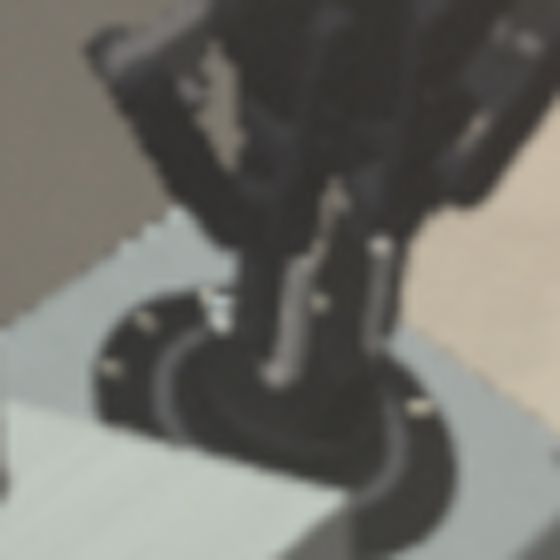

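I counted five detent passes, so it should be at stop 5. I'll release and retreat.

Run:
```python
from h import *
T=10
p,o=kt(150,.0195,T); arm.move_linear(p,o,v=.02)
arm.gripper_to(.045); print(arm.current_contact_force(),arm.current_time())
p,o=kt(150,.08,T); arm.move_linear(p,o,v=.1)
p,o=kt(150,.20,T); arm.move_linear(p,o,v=.15)
arm.set_joints(np.array(arm.current_qpos())+np.array([.7,-.1,0,0,0,0,0]))
print(arm.current_ee_pos(),arm.current_time())
snap("side","s15",(150,150,310,350),2.9);snap("top","t15",(130,170,280,250),5)
t=cv2.imread("pics/t15_full.png");cv2.imwrite("pics/d15.png",cv2.convertScaleAbs(cv2.resize(t[180:244,208:270],None,fx=9,fy=9,interpolation=cv2.INTER_CUBIC),alpha=1.6))
```

```text
[-0.08826567  0.22645126  0.08271839] 33.6083
[ 0.3270196  -0.21241425  0.21560249] 36.5667
```

View pics/s15.png

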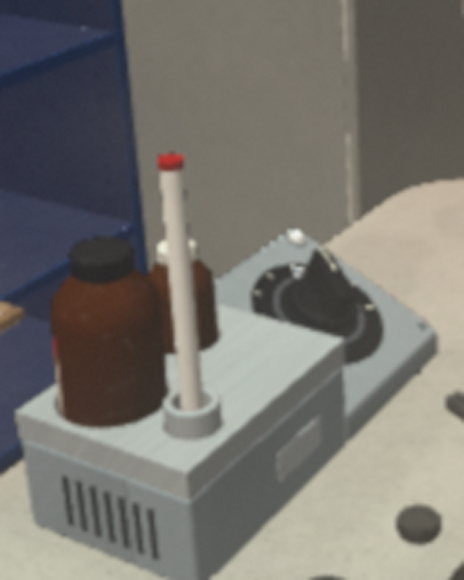

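View pics/t15.png

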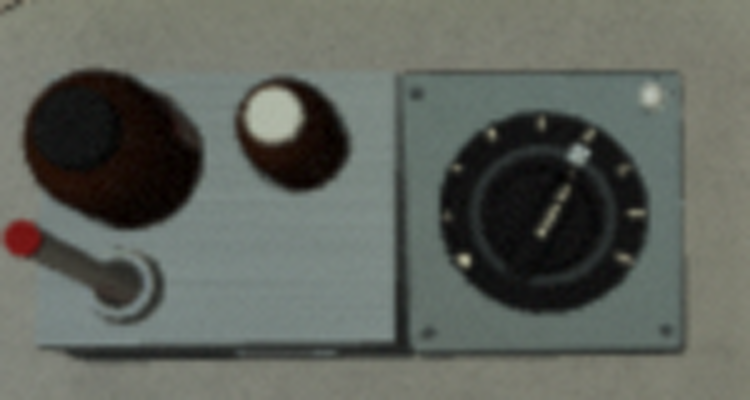

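View pics/d15.png

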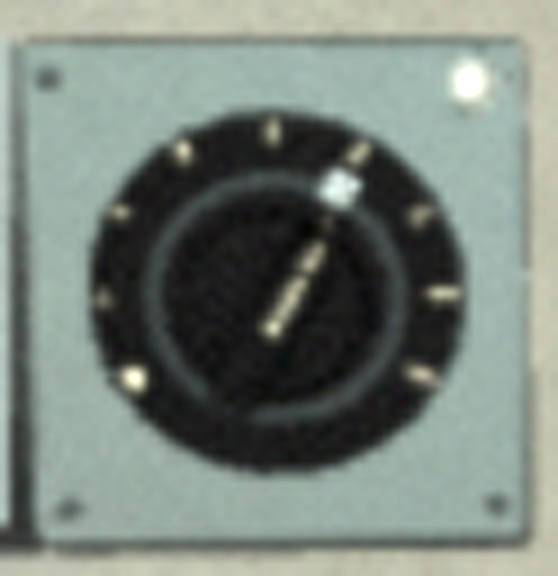

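The selector's white line points straight at the flag tab, which is unmoved at (340,186) in the zoom. The thermometer stands in the pocket and both bottles are unmoved.

Run:
```python
from h import *
arm.sleep(.3); print(arm.current_contact_force(),arm.current_time()); arm.hand_in()
```

```text
[-0.91846579 -0.95801472 -0.23398655] 36.9667
the job is handed in; nothing more can be done
```

The warmer is set up and I've handed the job in at about 37 s of the 70 s allowed; `arm.hand_in()` gives no verdict.

- **Thermometer:** I lowered it into the pocket under force watch. It touched the bottom at 5 N, at a TCP height of 0.186 m (0.187 m expected), and only then did I release it.
- **Selector:** I pressed it in 5.8 mm with at least 9 N before turning, and held it in past the first stop. After five detents I eased it out and let go.

The last pictures show the selector's white line pointing at the flag tab in stop 5. The flag has not moved, the thermometer is upright in the pocket, and both bottles stand in their recesses. The robot is clear of everything. I judged that the knob had sprung out from its release rather than measuring it.

**Problems along the way:**
- **Finger tips:** In the pictures they sit about 30 mm behind the reported TCP. My first grip on the knob closed on air above it, and I corrected for that.
- **Tool angle:** The arm could not line the tool up fully with the 25° dial axis, so I turned the knob with the tool leaning about 15° off that axis. Turning torque stayed near 0.4 N m or less.

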